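Hook the cover onto the lime box and latch it

TASK

Close the lime box for the break: swing its latch aside, tuck one end of the wooden cover under the lip at the box's near end and lower the other end until the cover lies flat on the ledges all round, then turn the latch fully back over it. Leave the jars, the cup and the card terminal standing where they are.

Things in the scene. Friction and masses are not known exactly. Their poses are not given: they have to be found in the camera images.
- caddy: Steel lime box, open on top, fixed to the table; origin at the centre of its underside, z up, -x towards its near end. Outside 190 mm along x, 142 mm along y; inside 180 x 132 mm (x -90 to +90, y -66 to +66). Side and far walls are 62 mm high, with cheeks up to the lip on the last 30 mm at the near end. Three limes lie fixed inside, below the ledges.
- lip_edge (a point): Middle of the lower inner edge of the lip at the near (-x) end of the box: a steel strip across the whole width, 70 to 74 mm high, reaching from the near wall (inner face at x = -90 mm) inwards to x = -65 mm, so the slot under it is 25 mm deep and 16 mm high above the ledge. Axes as the box.
- rest (a point): Centre of the opening at the height of the ledges' tops, 54 mm above the table, on which the cover's underside comes to lie. Ledges run inside along both sides (14 mm wide), the near wall (12 mm) and the far wall (8 mm). Axes as the box.
- cover: Loose wooden cover: a flat board 170 mm (x) by 120 mm (y) by 6 mm, about 0.28 kg, with a bar handle on top; the same at both ends, so either 120 mm edge may go under the lip. Origin at the centre of its underside, z the upward normal. It starts flat on the table, handle up, left or right of the box. In place it has 5 mm of play each way along x and 6 mm along y.
- cover_grip (a point): Centre of the cover's bar handle, 39 mm above the underside of the board, over its middle; axes as the cover. The bar lies along the cover's y, 74 mm long, 12 mm thick, 14 mm high, its top 46 mm above the underside, on two 10 mm posts 60 mm apart. With the cover in place the point is 93 mm above the table, over the box's centre.
- latch (a joint): Angle of the swing latch at the far end of the box: 0 (its stop) points straight towards the lip, over the cover; it turns clockwise from above, 1.57 lies along the far wall, towards the box's +y, clear of the opening; 1.6 is the other stop. It stays where it is left (friction about 0.05 Nm). Its arm is 65 mm long, 14 mm wide, 63.5 to 68.5 mm high, so it bars the cover unless turned aside.
- latch_pivot (a point): Pivot of the latch, fixed to the box at x = +106 mm, y = 0, 63.5 mm high; axes as the box.
- latch_plate (a point): Centre of the latch's upright thumb plate, 48 mm from the pivot and turning with the arm: 26 mm long along the arm, 8 mm thick, from 67 to 92.5 mm high, so parked it still stands up behind the far wall. Push it sideways or pinch it. Axes: -x points along the arm away from the pivot.
- tall_jar: glass jar with a yellow lid, 70 mm wide, 118 mm high; loose bystander, origin at the centre of its underside
- slim_jar: glass jar with a blue lid, 60 mm wide, 120 mm high; loose bystander, origin at the centre of its underside
- spice_jar: spice jar with a black cap, 41 mm wide, 105 mm high; loose bystander, origin at the centre of its underside
- cup: brown clay cup with a loop handle, 68x100 mm over the handle, 78 mm high; loose bystander, origin at the centre of its underside
- low_jar: low glass jar with a red lid, 60 mm wide, 86 mm high; loose bystander, origin at the centre of its underside
- card_terminal: black card terminal lying on the table, 152x68x34 mm; loose bystander, origin at the centre of its underside

How it is judged:
By the outcome, as a careful person would: the job done as asked, in the order asked, and still so for the second after the job is handed in, with the robot touching nothing.
It also fails if it takes over 67 s, if anything falls off the work surface, if the arm or the gripper's body presses on something with over 40 N, if the wrist force passes 120 N, or if a joint passes its speed limit or range.

ROBOT

A 6-joint arm with a two-finger parallel gripper is mounted at the origin on a cart in front of the work surface, level with it; the furniture and walls round the work are solid. World frame = base frame: x ahead of the robot, y to its left, z up, the work surface at z = 0. Lengths are in m, angles in degrees, forces in N, time in s.
With the tool pointing down it reaches from about 0.25 to 0.725 m from the base axis. Payload 9.7 kg.
Tool frame: the origin (TCP) lies on the centre line of the jaws, within the pads' length; the fingertips stand bot.nose_length ahead of it and the grasp point (between the pads) lies 11 mm behind it (bot.nose_length is the distance from the TCP to the fingertips, in m); z points along the fingers, y is the line along which they close (so a half turn about z gives the same grasp; the last joint's range is limited). The gripper opens to 85 mm and grips with 20 to 120 N. Pads are 22 mm wide; open, the fingers measure 114 mm over their backs; the gripper's body (76 mm by 85 mm) begins 54 mm behind the grasp point. The pads swing forward as they close: fully open they stand 13 mm farther back than shut.
Start: joints at [0, 4.979, 10.078, 95.1, 0, 90], TCP at [0.55, -0, 0.239] pointing down, gripper open.
Joint ranges: [-179.16, 179.16], [-48.56, 103.87], [-65.8, 70.77], [-126.05, 130.52], [-82.76, 87.17], [-180, 180]. Speed limits (degrees/s): [127.2, 127.2, 147.25, 180, 180, 180].

INTERFACE

Orientations are given as [roll, pitch, yaw] about the fixed x, y, z axes, in that order (R = Rz(yaw) Ry(pitch) Rx(roll)).
In Python, from workcell import bot gives the robot as it stands. The module is installed in compiled form; this text tells all that it offers.
- The arm moves only by the shell command python3 -m inch 'ROWS' [OPENING] [FORCE]. ROWS is JSON, a list of rows, each a list of 4 numbers: the shift along the world's x, y, z in cm, then the turn about the world's z in degrees. A call has exactly 8 rows; each row is the pose to reach, as a shift and turn from the pose commanded when the call began; what a row does not reach only later rows make up. A row lasts 1/8 s, in which the tool goes at most 62.5 mm and 10.7 degrees, less where a joint would pass 70% of its speed; a pose out of reach is approached as far as the arm can. A call with a gripper value outside its range is refused whole. OPENING is the finger opening in cm, from 0 to 8.54, set as the call begins (- or left out, the last holds). The fingers move at their own pace and stop on an object; FORCE is the grip in N (left out, the last holds). Time passes only in rows, so rows that repeat a pose let the fingers close, or fill a call up. It gives the time, the measured TCP pose, the force, the opening and the grip force at its end, in the units of the state.
- bot.get_obs(): the state, without advancing time (a new reading comes with each control period).
- bot.camera(name): name is "scene" or "side" or "wrist"; returns a dict with "img" (420x560x3 uint8, red, green, blue), "fovy" (degrees; the focal length in pixels is half the picture's height over the tangent of half this angle, whatever the lens; pixels are square), "cx", "cy" (the principal point, pixels), "dist" ([k1, k2, p1, p2, k3] as OpenCV has them; the pictures are not rectified), "R" (3x3) and "t" (3): a world point X has camera coordinates R X + t; the wrist camera has in their place "mount" (4x4, takes a point from camera to tool coordinates, whose origin is the TCP and whose axes are the flange's). Camera axes: x right, y down, z forward; pixel columns grow to the right and rows downward; lengths in m; the calibration is good to about 2 mm. A picture is of the moment at which its call begins: read the wrist's pose just before it. There is no depth.
- bot.job_done(): hands the job in; it is judged then, once.
Trained networks look in a picture, given as the dict that the camera call returned (one of the last four; its "shot" number tells which), for a name from the list of things; names that differ only in an ending like _2 or _b are one class to them, and where a whole thing is asked for, a point or a joint stands for the part that bears it (a point fixed in the world has none). Each returns a list of dicts, best first, with "score" (0 to 1); they miss things now and then, are a little off and sometimes report something else, mostly with a low value. They report only what shows in the picture. A call takes as long as a camera call.
- bot.find_in(thing, picture): "point" ([column, row] in pixels, amid what is visible of it).
- bot.landmark_of(thing, picture): "point" ([column, row] in pixels: a listed point, or the origin of a listed thing).
The state is a dict: "time": time; "q": joint angles; "qd": joint speeds; "joint_efforts": joint torques, N m; "ee_pos": TCP position; "tcp_rot": TCP orientation; "wrist_force": force on the tool from outside, world axes, zero at the start; "torque": the same for the moment, N m; "opening": finger opening in m; "grasp_force": force on a finger pad.
Only numpy, scipy, OpenCV 4.12 (cv2) and the standard library are available. Lean on these libraries where they do the work, as an engineer would, in place of code of your own. Each camera call takes 0.05 s, during which the arm holds its last target. There are 200 camera calls.

## Working session

There is one attempt and no reset: what is moved stays moved. The work goes in short steps, Python scripts to look and compute and a shell command to move; the robot and the scene stay as the last step left them, time stands still between calls to the robot, and variables do not carry over. Pictures are saved under pics/ and viewed, at most 10 in all, crops included, and the job is handed in when it is done.

```bash
mkdir -p pics; cat > h.py <<'E'
import numpy as np, cv2
from scipy.spatial.transform import Rotation as Ro
from workcell import bot
def K(p):
    h=p["img"].shape[0]; f=h/2/np.tan(np.radians(p["fovy"])/2)
    return np.array([[f,0,p["cx"]],[0,f,p["cy"]],[0,0,1]])
def pose(p,obs=None):
    if "R" in p: return np.array(p["R"]),np.array(p["t"])
    T=np.eye(4);T[:3,:3]=Ro.from_euler('xyz',obs["tcp_rot"],degrees=True).as_matrix();T[:3,3]=obs["ee_pos"]
    M=np.linalg.inv(T@np.array(p["mount"])); return M[:3,:3],M[:3,3]
def hit(px,z,p,obs=None):
    R,t=pose(p,obs)
    u=cv2.undistortPoints(np.array([[px]],float),K(p),np.array(p["dist"],float))[0,0]
    d=R.T@np.array([u[0],u[1],1]); c=-R.T@t
    return c+d*(z-c[2])/d[2]
def proj(X,p,obs=None):
    R,t=pose(p,obs)
    return cv2.projectPoints(np.array([X],float),cv2.Rodrigues(R)[0],t,K(p),np.array(p["dist"],float))[0][0,0]
def save(p,n): cv2.imwrite("pics/"+n,p["img"][:,:,::-1])
E
python3 - <<'E'
from h import *
Z=dict(caddy=0,lip_edge=.07,rest=.054,cover=0,cover_grip=.039,latch_pivot=.0635,latch_plate=.08,tall_jar=0,slim_jar=0,spice_jar=0,cup=0,low_jar=0,card_terminal=0)
o=bot.get_obs();print(o,bot.nose_length)
for n in("scene","side","wrist"):
    p=bot.camera(n);save(p,n+"0.png")
    for k,z in Z.items():
        r=bot.landmark_of(k,p)[:2]
        print(n,k,[(round(a["score"],2),np.round(a["point"]),np.round(hit(a["point"],z,p,o),3)[:2]) for a in r])
E
```

```text
{'time': 0.0, 'q': array([-1.38016027e-03,  5.00851567e+00,  1.00336048e+01,  9.50983866e+01,
        3.08130810e-04,  9.00020436e+01]), 'qd': array([-0.02425611,  0.01760089, -0.03309751, -0.00441425,  0.07353427,
        0.00393293]), 'joint_efforts': array([ 7.68234549e-04, -5.20392072e+01,  4.64802504e+01,  1.63646933e-02,
        2.23589603e-05, -6.77332673e-05]), 'ee_pos': array([ 5.49781256e-01, -1.17536408e-05,  2.38600245e-01]), 'tcp_rot': array([-1.79926702e+02, -3.05516215e-04,  8.99965758e+01]), 'wrist_force': array([-0.00948435, -0.4099559 ,  0.62146936]), 'torque': array([ 0.00112456, -0.02284793,  0.01948768]), 'grasp_force': 0.0, 'opening': 0.08530881035518806} 0.008
scene caddy [(0.96, array([282., 226.]), array([0.521, 0.006]))]
scene lip_edge [(0.84, array([291., 223.]), array([0.465, 0.028]))]
scene rest [(0.92, array([280., 215.]), array([0.527, 0.007])), (0.37, array([281., 224.]), array([0.495, 0.041]))]
scene cover [(0.7, array([217., 293.]), array([0.506, 0.346]))]
scene cover_grip [(0.63, array([333., 170.]), array([ 0.524, -0.326]))]
scene latch_pivot [(0.9
[... 1674 characters left out ...]
minal [(0.91, array([286., 321.]), array([0.499, 0.344]))]
wrist caddy [(0.64, array([262., 162.]), array([0.529, 0.007]))]
wrist lip_edge [(0.81, array([191., 160.]), array([0.469, 0.023]))]
wrist rest [(0.75, array([122., 303.]), array([ 0.373, -0.14 ])), (0.66, array([256., 170.]), array([0.527, 0.01 ]))]
wrist cover []
wrist cover_grip []
wrist latch_pivot [(0.78, array([366., 199.]), array([ 0.632, -0.015]))]
wrist latch_plate [(0.61, array([331., 174.]), array([0.594, 0.013]))]
wrist tall_jar []
wrist slim_jar []
wrist spice_jar [(0.73, array([122., 305.]), array([ 0.344, -0.18 ]))]
wrist cup []
wrist low_jar [(0.81, array([122., 303.]), array([ 0.344, -0.177]))]
wrist card_terminal []
```

View pics/scene0.png

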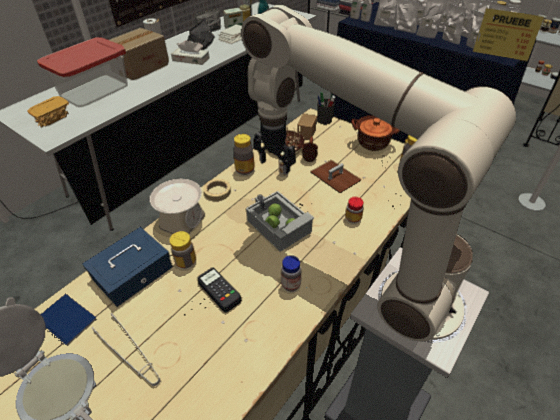

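View pics/side0.png

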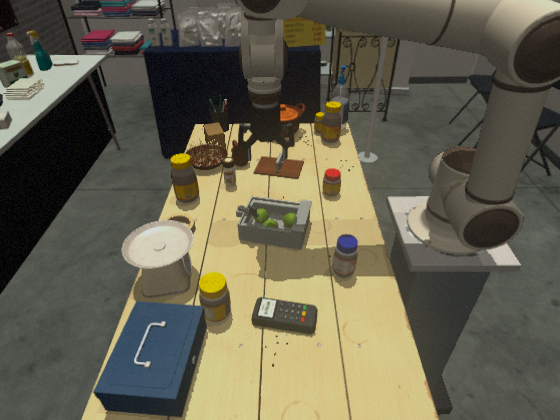

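The scene and side views show the cover lying at about (335,175) in scene, right of the box, and the box itself at about (280,220). Scene's "cover" hit at (217,293) is really the card terminal. I'll check the latch angle and the cover's yaw next.

```bash
python3 -m inch '[[0,0,0,0],[1,-1,0,0],[2.5,-2,0,0],[2.5,-2,0,0],[2.5,-2,0,0],[2.5,-2,0,0],[2.5,-2,0,0],[2.5,-2,0,0]]' 0 40
python3 - <<'E'
from h import *
o=bot.get_obs();p=bot.camera("wrist");save(p,"w1.png")
for k,z in dict(latch_pivot=.0635,latch_plate=.08,lip_edge=.07,rest=.054).items():
    print(k,[(round(a["score"],2),np.round(a["point"]),np.round(hit(a["point"],z,p,o),4)[:2]) for a in bot.landmark_of(k,p)[:2]])
for n in("scene","side"):
    p=bot.camera(n); x=[proj(X,p) for X in [(.51,-.335,.0)]][0]; print(n,x)
    c=p["img"][int(x[1])-45:int(x[1])+45,int(x[0])-60:int(x[0])+60]; cv2.imwrite(f"pics/c_{n}.png",cv2.resize(c,None,fx=4,fy=4,interpolation=2)[:,:,::-1])
a=cv2.imread("pics/c_scene.png");b=cv2.imread("pics/c_side.png");m=min(a.shape[0],b.shape[0]);cv2.imwrite("pics/c.png",cv2.resize(np.hstack([a[:m],b[:m]]),(800,300)))
E
```

```text
time: 3.1
ee_pos: [0.5749, -0.0199, 0.2395]
tcp_rot: [180.0, 0.0, 90.0]
wrist_force: [-0.5, 0.4, 0.1]
opening: -0.0002
grasp_force: 0.0
latch_pivot [(0.92, array([340., 180.]), array([ 0.6309, -0.0173]))]
latch_plate []
lip_edge [(0.84, array([158., 138.]), array([0.4663, 0.0227])), (0.19, array([236., 142.]), array([0.5358, 0.0193]))]
rest [(0.64, array([228., 152.]), array([0.5255, 0.0079]))]
scene [336.35988462 177.63485902]
side [280.99732619 168.16810742]
```

View pics/w1.png

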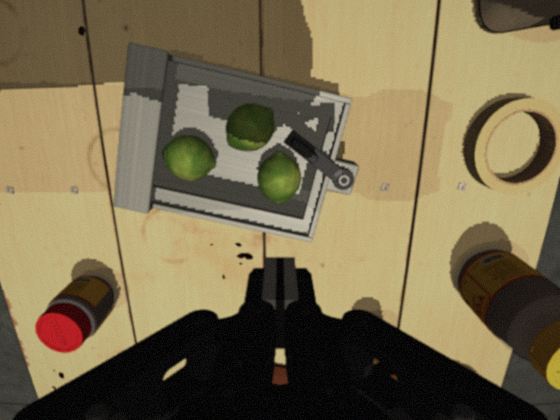

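View pics/c.png

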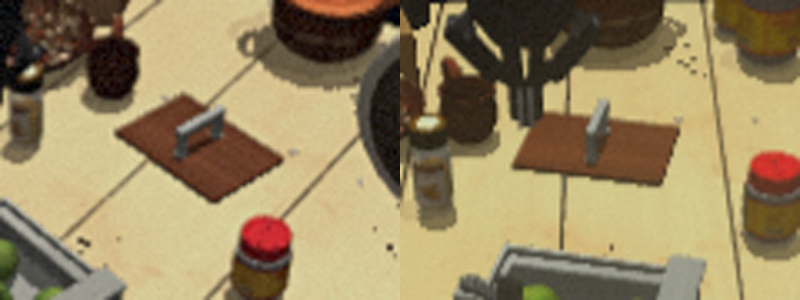

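The wrist view shows the latch pivot at about (343,180), its arm tip at (290,138) and the plate around (300,148), so the latch is at roughly 25°. The cover's bar runs across its middle. Lowering the closed fingers to the plate's -y side and sweeping it aside.

```bash
python3 -m inch '[[0,0,-4,0],[0,0,-8,0],[0,0,-12,0],[0,0,-15.9,0],[0,0,-15.9,0],[0,0,-15.9,0],[0,0,-15.9,0],[0,0,-15.9,0]]'
python3 -m inch '[[0.9,2.0,0,0],[1.5,3.2,0,0],[2.1,3.9,0,0],[2.7,4.5,0,0],[3.5,4.9,0,0],[4.3,5.2,0,0],[5.1,5.4,0,0],[5.1,5.4,0,0]]'
python3 -m inch '[[-0.5,0,1,0],[-0.5,0,5,0],[-0.5,0,10,0],[-0.5,-3,15.9,0],[-0.5,-6,15.9,0],[-0.5,-6,15.9,0],[-0.5,-6,15.9,0],[-0.5,-6,15.9,0]]' 8.5
python3 - <<'E'
from h import *
o=bot.get_obs();p=bot.camera("wrist");save(p,"w2.png")
for k,z in dict(latch_pivot=.0635,latch_plate=.08,lip_edge=.07,rest=.054).items():
    print(k,[(round(a["score"],2),np.round(a["point"]),np.round(hit(a["point"],z,p,o),4)[:2]) for a in bot.landmark_of(k,p)[:2]])
E
```

```text
time: 4.45
ee_pos: [0.5757, -0.02, 0.0817]
tcp_rot: [179.9, 0.0, 90.0]
wrist_force: [0.0, -1.0, 0.3]
opening: 0.0004
grasp_force: 0.0
time: 5.45
ee_pos: [0.6265, 0.0341, 0.0801]
tcp_rot: [-180.0, -0.0, 90.0]
wrist_force: [-0.3, 1.0, 0.4]
opening: -0.0002
grasp_force: 0.1
time: 6.45
ee_pos: [0.6208, -0.0252, 0.2389]
tcp_rot: [-180.0, -0.0, 90.0]
wrist_force: [-1.6, -0.3, -0.8]
opening: 0.0849
grasp_force: 0.0
latch_pivot [(0.95, array([293., 172.]), array([ 0.6326, -0.0153]))]
latch_plate [(0.87, array([310., 122.]), array([0.6457, 0.0318]))]
lip_edge [(0.78, array([107., 133.]), array([0.4661, 0.0225]))]
rest [(0.9, array([180., 145.]), array([0.5266, 0.0089]))]
```

View pics/w2.png

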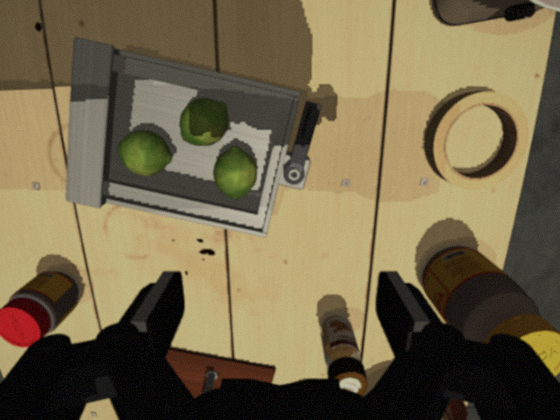

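Latch parked at about 92° (plate at (310,122), just beyond the far wall). Now to view the cover.

```bash
python3 -m inch '[[-2,-5,0,-10],[-5,-10,0,-20],[-8,-15,0,-30],[-11,-20,0,-40],[-14,-25,0,-50],[-17,-29,0,-60],[-19,-31.5,0,-70],[-19,-31.5,0,-80]]'
python3 -m inch '[[0,0,0,-10],[0,0,0,-10],[0,0,0,-10],[0,0,0,-10],[0,0,0,-10],[0,0,0,-10],[0,0,0,-10],[0,0,0,-10]]'
python3 - <<'E'
from h import *
o=bot.get_obs();print(o["q"],o["ee_pos"],o["tcp_rot"]);p=bot.camera("wrist");save(p,"w3.png")
for k,z in dict(cover=0,cover_grip=.039).items():
    print(k,[(round(a["score"],2),np.round(a["point"]),np.round(hit(a["point"],z,p,o),4)[:2]) for a in bot.landmark_of(k,p)[:2]])
# board outline by colour
im=cv2.cvtColor(p["img"],cv2.COLOR_RGB2HSV); m=((im[...,0]<14)|(im[...,0]>172))&(im[...,1]>95)&(im[...,2]<175)&(im[...,2]>40)
m=cv2.morphologyEx(m.astype(np.uint8),cv2.MORPH_OPEN,np.ones((3,3)))
cs=cv2.findContours(m,0,2)[0];c=max(cs,key=cv2.contourArea)
W=np.array([hit(q[0],.006,p,o)[:2] for q in c])
r=cv2.minAreaRect((W*1000).astype(np.float32));print(cv2.contourArea(c),r)
print(np.round(cv2.boxPoints(r)),[proj((x/1000,y/1000,.006),p,o).round() for x,y in cv2.boxPoints(r)])
E
```

```text
time: 7.7
ee_pos: [0.4296, -0.3426, 0.2393]
tcp_rot: [180.0, 0.0, 9.5]
wrist_force: [-0.5, -0.0, 0.5]
opening: 0.0853
grasp_force: 0.0
time: 8.7
ee_pos: [0.431, -0.341, 0.2393]
tcp_rot: [-180.0, -0.0, 0.0]
wrist_force: [-0.3, 0.9, 0.5]
opening: 0.085
grasp_force: 0.0
[-3.83494595e+01  4.91984026e+00  1.00172912e+01  9.50962704e+01
  1.61537795e-03  1.41639738e+02] [ 0.43100643 -0.34098294  0.2393048 ] [-1.79999466e+02 -1.92822465e-03  1.08025407e-02]
cover [(0.68, array([279.,  87.]), array([ 0.5182, -0.3413]))]
cover_grip [(0.94, array([282.,  86.]), array([ 0.5183, -0.3443]))]
18808.5 ((518.4441528320312, -343.58380126953125), (119.26382446289062, 168.339111328125), 77.27103424072266)
[[ 423. -383.]
 [ 587. -420.]
 [ 614. -304.]
 [ 449. -267.]] [array([317., 177.]), array([360.,  13.]), array([240., -17.]), array([210., 154.])]
```

View pics/w3.png

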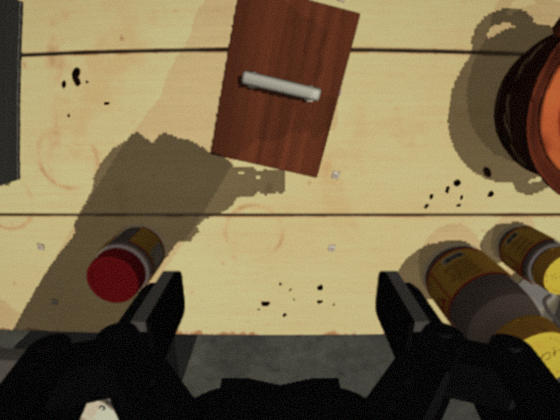

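The cover is clear: bar from (243,78) to (318,95), centre (0.518,-0.344), yaw about -13°, practically parallel to the box. I'll pinch the bar by its ends so the board can pivot, with the tool turned to 167° to stay in joint range.

```bash
python3 -m inch '[[2,0,0,10.5],[4,0,0,21],[6,0,0,31.5],[8.7,-0.3,0,42],[8.7,-0.3,0,52.5],[8.7,-0.3,0,63],[8.7,-0.3,0,73.5],[8.7,-0.3,0,84]]' 8.54
python3 -m inch '[[0,0,0,10.5],[0,0,0,21],[0,0,0,31.5],[0,0,0,42],[0,0,0,52.5],[0,0,0,63],[0,0,-3,73.5],[0,0,-6,83]]'
python3 -m inch '[[0,0,-4,0],[0,0,-8,0],[0,0,-12,0],[0,0,-14,0],[0,0,-15,0],[0,0,-15.9,0],[0,0,-15.9,0],[0,0,-15.9,0]]'
python3 -m inch '[[0,0,0,0],[0,0,0,0],[0,0,0,0],[0,0,0,0],[0,0,0,0],[0,0,0,0],[0,0,0,0],[0,0,0,0]]' 6 60
```

```text
time: 9.85
ee_pos: [0.518, -0.344, 0.2392]
tcp_rot: [-180.0, -0.0, 84.3]
wrist_force: [-0.3, -0.3, 1.0]
opening: 0.0856
grasp_force: 0.0
time: 10.85
ee_pos: [0.5182, -0.3441, 0.1787]
tcp_rot: [-180.0, 0.0, 167.3]
wrist_force: [1.0, -0.2, -0.3]
opening: 0.0855
grasp_force: 0.0
time: 11.85
ee_pos: [0.5185, -0.3443, 0.0213]
tcp_rot: [-180.0, 0.1, 167.0]
wrist_force: [-0.4, -0.0, -0.4]
opening: 0.0855
grasp_force: 0.0
time: 12.85
ee_pos: [0.5186, -0.3443, 0.0218]
tcp_rot: [-180.0, 0.1, 167.0]
wrist_force: [-0.5, 1.4, 5.1]
opening: 0.0722
grasp_force: 69.9
```

```bash
python3 -m inch '[[0,0,2,0],[0,0,6,0],[0,0,11,0],[0,0,16,0],[0,0,20,0],[0,0,20,0],[0,0,20,0],[0,0,20,0]]'
python3 -m inch '[[-1,3,0,0],[-3,8,0,0],[-5,13.5,0,0],[-7.5,19,0,0],[-10,25,0,0],[-12,31,0,0],[-13.5,36,0,0],[-14.7,39,0,0]]'
python3 -m inch '[[0,0,-3,0],[0,0,-6,0],[0,0,-9,0],[0,0,-11,0],[0,0,-12,0],[0,0,-12,0],[0,0,-12,0],[0,0,-12,0]]'
python3 - <<'E'
from h import *
o=bot.get_obs();print(o["ee_pos"],o["tcp_rot"])
p=bot.camera("side");x=proj((.42,.04,.08),p);print(x)
c=p["img"][int(x[1])-60:int(x[1])+60,int(x[0])-80:int(x[0])+80]; cv2.imwrite("pics/s4.png",cv2.resize(c,None,fx=5,fy=5,interpolation=2)[:,:,::-1])
E
```

```text
time: 13.85
ee_pos: [0.5175, -0.3437, 0.2189]
tcp_rot: [180.0, -0.1, 167.0]
wrist_force: [-0.4, 0.6, -1.7]
opening: 0.0722
grasp_force: 70.4
time: 14.85
ee_pos: [0.3696, 0.0478, 0.2195]
tcp_rot: [-180.0, -0.1, 167.1]
wrist_force: [0.9, -0.4, -1.2]
opening: 0.0729
grasp_force: 70.5
time: 15.85
ee_pos: [0.3714, 0.046, 0.101]
tcp_rot: [180.0, 0.1, 167.0]
wrist_force: [0.1, 0.4, -2.4]
opening: 0.0725
grasp_force: 70.5
[0.37141736 0.04603671 0.1010339 ] [1.79977894e+02 6.26461205e-02 1.66997006e+02]
[312.16566947 214.73162451]
```

View pics/s4.png

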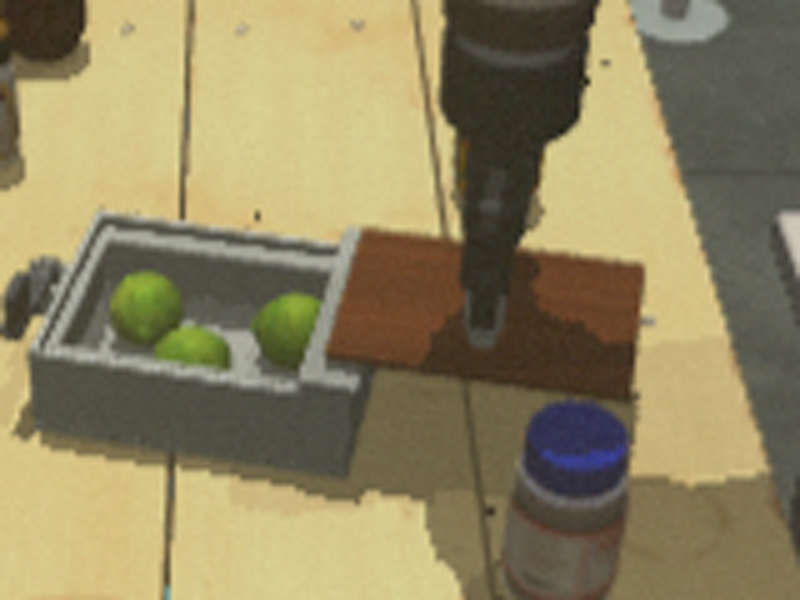

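The view shows the cover level in the pinch, its far end overlapping the lip (around (340,290) in the crop), clear of the blue-lid jar. Pressing that end on the lip to tilt the board.

```bash
python3 -m inch '[[0,0,-0.3,0],[0,0,-0.6,0],[0,0,-0.8,0],[0,0,-1.0,0],[0,0,-1.1,0],[0,0,-1.1,0],[0,0,-1.1,0],[0,0,-1.1,0]]'
python3 -m inch '[[0,0,-0.2,0],[0,0,-0.4,0],[0,0,-0.6,0],[0,0,-0.8,0],[0,0,-1.0,0],[0,0,-1.2,0],[0,0,-1.3,0],[0,0,-1.3,0]]'
python3 -m inch '[[0,0,1,0],[0,0,3,0],[0,0,6,0],[0,0,8,0],[0,0,8,0],[0,0,8,0],[0,0,8,0],[0,0,8,0]]'
python3 - <<'E'
from h import *
o=bot.get_obs();print(o["ee_pos"],o["tcp_rot"])
p=bot.camera("side");q=bot.camera("wrist");x=proj((.42,.04,.12),p)
c=p["img"][int(x[1])-60:int(x[1])+60,int(x[0])-80:int(x[0])+80]
cv2.imwrite("pics/s5.png",np.hstack([cv2.resize(c,(400,300),interpolation=2),cv2.resize(q["img"],(400,300))])[:,:,::-1])
E
```

```text
time: 16.9
ee_pos: [0.3704, 0.0462, 0.0899]
tcp_rot: [180.0, -0.0, 167.0]
wrist_force: [-8.9, 0.7, 9.8]
opening: 0.0726
grasp_force: 71.8
time: 17.9
ee_pos: [0.3695, 0.0463, 0.0765]
tcp_rot: [180.0, -0.2, 167.0]
wrist_force: [-13.4, 3.8, 10.1]
opening: 0.0723
grasp_force: 73.0
time: 18.9
ee_pos: [0.3707, 0.0459, 0.1557]
tcp_rot: [-180.0, -0.1, 167.0]
wrist_force: [-0.5, 0.4, -1.5]
opening: 0.072
grasp_force: 71.9
[0.37071232 0.04593866 0.15565825] [-1.79977313e+02 -5.38521912e-02  1.66997521e+02]
```

View pics/s5.png

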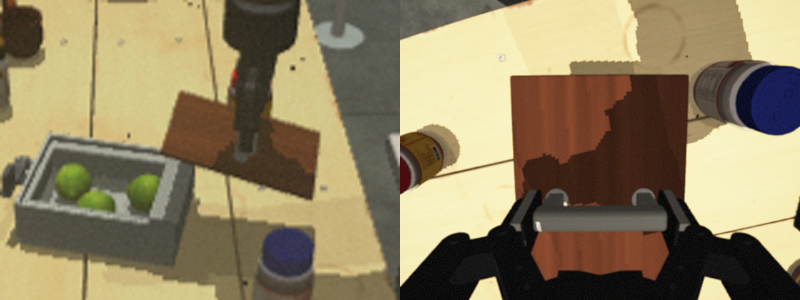

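The board now holds a tilt, near end down, square in the wrist view (near corners about (157,108) and (403,108) full scale). Working out the near edge's position and tilt.

```bash
python3 - <<'E'
from h import *
from scipy.optimize import least_squares
o=bot.get_obs();p=bot.camera("wrist")
im=cv2.cvtColor(p["img"],cv2.COLOR_RGB2HSV)
m=((im[...,0]<14)|(im[...,0]>172))&(im[...,1]>95)&(im[...,2]<185)&(im[...,2]>25)
m=cv2.morphologyEx(m.astype(np.uint8),cv2.MORPH_OPEN,np.ones((5,5)))
m=m[:,:]; cs=cv2.findContours(m,0,2)[0];c=max(cs,key=cv2.contourArea)[:,0]
tl=c[np.argmin(c[:,0]+c[:,1])];tr=c[np.argmin(-c[:,0]+c[:,1])]
sel=lambda y:c[np.abs(c[:,1]-y)<2][:,0]
lo=[(y,sel(y).min(),sel(y).max()) for y in (130,180,240)]
print(tl,tr,lo)
ux=np.array([np.cos(np.radians(-13)),np.sin(np.radians(-13)),0]);uy=np.array([-ux[1],ux[0],0]);ez=np.array([0,0,1.]);T=np.array(o["ee_pos"])
def pts(v,xs,zs,ys):
    t,px,pz,py=v
    return [T+(px+x*np.cos(t)-z*np.sin(t))*ux+(py+y)*uy+(pz+x*np.sin(t)+z*np.cos(t))*ez for x,z,y in zip(xs,zs,ys)]
# tool yaw167: image right = ?
def res(v):
    P=pts(v,[-.085,-.085],[-.033,-.033],[-.06,.06])
    q=np.array([proj(X,p,o) for X in P]); q=q[np.argsort(q[:,0])]
    return np.r_[(q-np.array([tl,tr])).ravel(), (v[1])/.002,(v[2]-.018)/.003]
s=least_squares(res,[.25,0,.018,0],x_scale=[.1,.01,.01,.01]);v=s.x;print("tilt",np.degrees(v[0]),v[1:]*1000,s.fun)
P=pts(v,[-.085,.085],[-.039,-.039],[0,0]); C=np.array([.530,.009,0])
print([np.round(((X-T)@ux*1000,(X-T)@uy*1000,(X-T)[2]*1000),1) for X in P])
E
```

```text
[156 107] [402 106] [(130, np.int32(401), np.int32(402)), (180, np.int32(400), np.int32(401)), (240, np.int32(160), np.int32(161))]
tilt 13.977073296078993 [-1.23601276 16.03855406 -1.64500772] [-0.15079725 -0.32828283  0.1402908   0.50266536 -0.61800638 -0.65381531]
[array([-74.3,  -1.6, -42.3]), array([90.7, -1.6, -1.3])]
```

```bash
python3 -m inch '[[3,-0.7,0,0],[7,-1.6,0,0],[11,-2.5,0,0],[14.5,-3.3,0,0],[17.4,-4,0,0],[17.4,-4,0,0],[17.4,-4,0,0],[17.4,-4,0,0]]'
python3 -m inch '[[0,0,-1.5,0],[0,0,-3,0],[0,0,-4,0],[0,0,-5,0],[0,0,-5.6,0],[0,0,-5.6,0],[0,0,-5.6,0],[0,0,-5.6,0]]'
python3 - <<'E'
from h import *
o=bot.get_obs();print(o["ee_pos"])
T=o["ee_pos"]
for n in("wrist","scene","side"):
    p=bot.camera(n);save(p,n+"6.png")
    for k,z in dict(lip_edge=.07,cover_grip=T[2]+.016,latch_pivot=.0635).items():
        for a in bot.landmark_of(k,p)[:1]:
            h=hit(a["point"],z,p,o); d=h-T; print(n,k,round(a["score"],2),np.round(a["point"]),np.round(h[:2],4),"rel tcp box x,y", np.round([d@[.9744,-.225,0]*1000,d@[.225,.9744,0]*1000],1))
p=bot.camera("side");q=bot.camera("wrist");x=proj((.53,.01,.08),p)
c=p["img"][int(x[1])-60:int(x[1])+60,int(x[0])-80:int(x[0])+80]
cv2.imwrite("pics/s6.png",np.hstack([cv2.resize(c,(400,300),interpolation=2),cv2.resize(q["img"],(400,300))])[:,:,::-1])
E
```

```text
time: 20.05
ee_pos: [0.5444, 0.0062, 0.1565]
tcp_rot: [180.0, 0.0, 167.0]
wrist_force: [0.9, -0.1, -1.9]
opening: 0.0725
grasp_force: 71.8
time: 21.05
ee_pos: [0.5452, 0.006, 0.1007]
tcp_rot: [180.0, 0.0, 167.0]
wrist_force: [0.7, -0.0, -2.6]
opening: 0.0724
grasp_force: 71.9
[0.545237   0.0059907  0.10073397]
wrist lip_edge 0.72 [283.  95.] [0.4668 0.0245] rel tcp box x,y [-80.6   0.4]
wrist cover_grip 0.89 [281. 306.] [0.5457 0.005 ] rel tcp box x,y [ 0.7 -0.9]
scene lip_edge 0.61 [293. 220.] [0.4664 0.0151] rel tcp box x,y [-78.9  -8.9]
scene cover_grip 0.84 [276. 198.] [5.476e-01 5.000e-04] rel tcp box x,y [ 3.6 -4.8]
scene latch_pivot 0.88 [261. 198.] [ 0.6268 -0.012 ] rel tcp box x,y [83.6  0.8]
side lip_edge 0.65 [299. 215.] [0.4568 0.028 ] rel tcp box x,y [-91.1   1.5]
side cover_grip 0.96 [272. 197.] [0.5369 0.0045] rel tcp box x,y [-7.8 -3.3]
side latch_pivot 0.92 [238. 205.] [ 0.6415 -0.0288] rel tcp box x,y [101.6 -12.2]
```

View pics/s6.png

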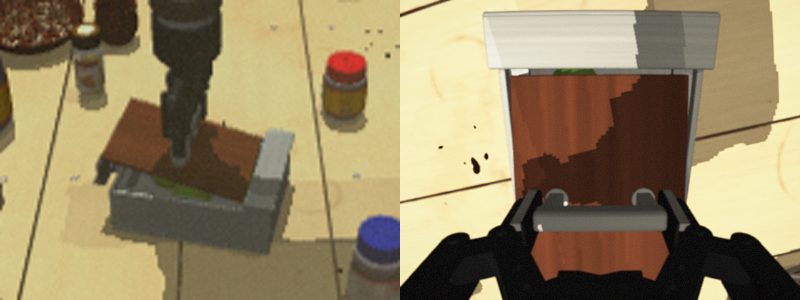

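The views show the board centred between the cheeks with its near edge about 5 mm short of the lip (wrist row 76 vs 70 in the half picture), far end above the latch plate. Sliding it into the slot.

```bash
python3 -m inch '[[-0.2,0.05,-0.2,0],[-0.6,0.14,-0.2,0],[-1,0.23,-0.2,0],[-1.4,0.32,-0.2,0],[-1.8,0.42,-0.2,0],[-2.2,0.51,-0.2,0],[-2.5,0.58,-0.2,0],[-2.5,0.58,-0.2,0]]'
```

```text
time: 22.75
ee_pos: [0.5197, 0.0118, 0.0982]
tcp_rot: [-180.0, -0.0, 167.0]
wrist_force: [0.0, 1.1, -4.2]
opening: 0.0727
grasp_force: 71.7
```

```bash
python3 -m inch '[[0,0,-0.2,0],[0.2,-0.05,-0.55,0],[0.4,-0.09,-0.9,0],[0.6,-0.14,-1.2,0],[0.8,-0.18,-1.55,0],[1.0,-0.23,-1.85,0],[1.15,-0.27,-2.1,0],[1.15,-0.27,-2.1,0]]'
```

```text
time: 23.75
ee_pos: [0.5316, 0.0091, 0.0772]
tcp_rot: [180.0, -0.0, 167.0]
wrist_force: [-0.6, -0.7, 2.9]
opening: 0.0724
grasp_force: 72.8
```

```bash
python3 -m inch '[[0,0,-0.1,0],[0,0,-0.15,0],[0,0,-0.2,0],[0,0,-0.2,0],[0,0,-0.2,0],[0,0,-0.2,0],[0,0,-0.2,0],[0,0,-0.2,0]]'
python3 - <<'E'
from h import *
o=bot.get_obs();print(o["ee_pos"],o["wrist_force"])
p=bot.camera("wrist");save(p,"w7.png")
E
```

```text
time: 24.75
ee_pos: [0.5323, 0.0089, 0.0759]
tcp_rot: [180.0, 0.1, 167.0]
wrist_force: [3.5, -2.6, 6.0]
opening: 0.0725
grasp_force: 73.0
[0.53227489 0.0089353  0.07590003] [ 3.47089104 -2.62909987  6.01905726]
```

```bash
python3 -m inch '[[0,0,0,0],[0,0,0,0],[0,0,0,0],[0,0,0,0],[0,0,0,0],[0,0,0,0],[0,0,0,0],[0,0,0,0]]' 8.54
python3 -m inch '[[0,0,2,0],[0,0,5,0],[0,0,9,0],[0,0,13,0],[3,-0.7,16,0],[7,-1.6,16,0],[7,-1.6,16,0],[7,-1.6,16,0]]'
python3 - <<'E'
from h import *
o=bot.get_obs();p=bot.camera("wrist");save(p,"w8.png")
for k,z in dict(lip_edge=.07,cover_grip=.093,latch_pivot=.0635,latch_plate=.08).items():
    for a in bot.landmark_of(k,p)[:1]: print(k,round(a["score"],2),np.round(a["point"]),np.round(hit(a["point"],z,p,o)[:2],4))
s=bot.camera("side");x=proj((.53,.01,.08),s)
c=s["img"][int(x[1])-60:int(x[1])+60,int(x[0])-80:int(x[0])+80]
cv2.imwrite("pics/s8.png",np.hstack([cv2.resize(c,(400,300),interpolation=2),cv2.resize(p["img"],(400,300))])[:,:,::-1])
E
```

```text
time: 25.8
ee_pos: [0.5315, 0.0091, 0.0753]
tcp_rot: [180.0, 0.0, 167.0]
wrist_force: [0.3, -0.8, 0.4]
opening: 0.0851
grasp_force: 0.0
time: 26.8
ee_pos: [0.6011, -0.0069, 0.2349]
tcp_rot: [-180.0, -0.1, 167.0]
wrist_force: [0.0, -0.2, -0.7]
opening: 0.0854
grasp_force: 0.0
lip_edge 0.79 [282.  21.] [0.4677 0.0243]
cover_grip 0.81 [282. 107.] [0.5313 0.0099]
latch_pivot 0.55 [279. 219.] [ 0.6328 -0.0159]
latch_plate 0.96 [334. 226.] [0.6445 0.0327]
```

View pics/s8.png

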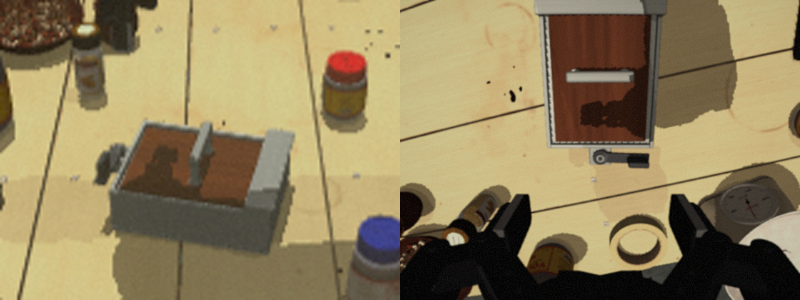

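The picture shows the cover lying flat under the lip inside the rim, bar near the centre, and the latch still parked at (625,158). Now close the fingers, come down beyond the plate and sweep it back.

```bash
python3 -m inch '[[3,1,0,0],[6,2.2,0,0],[7.7,2.8,0,0],[7.7,2.8,-3,0],[7.7,2.8,-7,0],[7.7,2.8,-11,0],[7.7,2.8,-14,0],[7.7,2.8,-15.5,0]]' 0 40
python3 -m inch '[[-1.0,0.3,0,0],[-1.9,0.55,0,0],[-2.8,0.95,0,0],[-3.65,1.25,0,0],[-4.7,1.35,0,0],[-5.7,1.27,0,0],[-6.75,0.95,0,0],[-7.2,0.7,0,0]]'
python3 -m inch '[[-0.45,-0.28,0,0],[-0.8,-0.6,0,0],[-1.2,-0.95,0,0],[-1.45,-1.2,0,0],[-1.65,-1.4,0,0],[-1.65,-1.4,0,0],[-1.65,-1.4,0,0],[-1.65,-1.4,0,0]]'
python3 - <<'E'
from h import *
p=bot.camera("scene")
for k,z in dict(latch_plate=.08,latch_pivot=.0635).items():
    for a in bot.landmark_of(k,p)[:1]: print(k,round(a["score"],2),np.round(a["point"]),np.round(hit(a["point"],z,p)[:2],4))
E
```

```text
time: 28.1
ee_pos: [0.6776, 0.0212, 0.0787]
tcp_rot: [-180.0, -0.1, 167.0]
wrist_force: [0.3, 0.0, 0.3]
opening: 0.0005
grasp_force: 0.0
time: 29.1
ee_pos: [0.6057, 0.0279, 0.0803]
tcp_rot: [180.0, -0.0, 167.0]
wrist_force: [1.9, -0.2, -0.2]
opening: -0.0004
grasp_force: 0.6
time: 30.1
ee_pos: [0.59, 0.0142, 0.0803]
tcp_rot: [-180.0, -0.0, 167.0]
wrist_force: [2.1, 0.3, 0.1]
opening: 0.0004
grasp_force: 0.9
latch_plate 0.59 [290. 224.] [0.4597 0.0411]
latch_pivot 0.75 [288. 286.] [0.3235 0.2299]
```

```bash
python3 -m inch '[[0,-0.05,0,0],[-0.02,-0.1,0,0],[-0.03,-0.15,0,0],[-0.04,-0.2,0,0],[-0.04,-0.2,0,0],[-0.04,-0.2,0,0],[-0.04,-0.2,0,0],[-0.04,-0.2,0,0]]'
python3 -m inch '[[0,-0.05,0,0],[-0.02,-0.1,0,0],[-0.03,-0.15,0,0],[-0.04,-0.2,0,0],[-0.04,-0.2,0,0],[-0.04,-0.2,0,0],[-0.04,-0.2,0,0],[-0.04,-0.2,0,0]]'
```

```text
time: 31.25
ee_pos: [0.5899, 0.0138, 0.0803]
tcp_rot: [179.8, -0.0, 167.1]
wrist_force: [1.7, 11.4, -1.3]
opening: 0.0004
grasp_force: 5.7
time: 32.25
ee_pos: [0.5898, 0.0134, 0.0804]
tcp_rot: [179.6, -0.0, 167.2]
wrist_force: [5.4, 20.0, -1.7]
opening: 0.0001
grasp_force: 10.1
```

The force rises with no travel, so the latch is at its stop. Backing off, rising and checking.

```bash
python3 -m inch '[[0.2,0.8,0,0],[0.4,1.5,0,0],[0.4,1.5,3,0],[0.4,1.5,8,0],[0.4,1.5,13,0],[0.4,1.5,16,0],[3,1,16,0],[5,0,16,0]]' 0
python3 - <<'E'
from h import *
Z=dict(latch_plate=.08,latch_pivot=.0635,lip_edge=.07,cover_grip=.093)
o=bot.get_obs();r={}
for n in("wrist","scene","side"):
    p=bot.camera(n);save(p,n+"9.png")
    for k,z in Z.items():
        for a in bot.landmark_of(k,p)[:1]: r[n,k]=hit(a["point"],z,p,o)[:2];print(n,k,round(a["score"],2),np.round(a["point"]),np.round(r[n,k],4))
    if n!="wrist":
        for k in("tall_jar","slim_jar","spice_jar","cup","low_jar","card_terminal"): print(n,k,[(round(a["score"],2),np.round(hit(a["point"],0,p)[:2],3)) for a in bot.landmark_of(k,p)[:1]])
E
```

```text
time: 33.25
ee_pos: [0.64, 0.0099, 0.2408]
tcp_rot: [-180.0, 0.1, 167.0]
wrist_force: [-0.8, -1.3, 0.3]
opening: -0.0003
grasp_force: 0.0
wrist latch_plate 0.6 [249. 132.] [ 0.5851 -0.0056]
wrist latch_pivot 0.68 [253. 181.] [ 0.6318 -0.0156]
scene latch_plate 0.61 [268. 200.] [ 0.5878 -0.006 ]
scene latch_pivot 0.89 [260. 195.] [ 0.6391 -0.02  ]
scene lip_edge 0.94 [292. 221.] [0.4657 0.0198]
scene cover_grip 0.83 [278. 208.] [0.5288 0.0165]
scene tall_jar [(0.96, array([0.661, 0.323]))]
scene slim_jar [(0.85, array([0.346, 0.197]))]
scene spice_jar [(0.7, array([ 0.693, -0.229]))]
scene cup [(0.58, array([ 0.656, -0.382]))]
scene low_jar [(0.6, array([ 0.325, -0.174]))]
scene card_terminal [(0.94, array([0.494, 0.348]))]
side latch_plate 0.45 [258. 204.] [ 0.5785 -0.0136]
side latch_pivot 0.61 [239. 206.] [ 0.6398 -0.0233]
side lip_edge 0.89 [299. 212.] [0.4574 0.0135]
side cover_grip 0.97 [276. 202.] [ 0.5265 -0.0023]
side tall_jar [(0.79, array([0.665, 0.317]))]
side slim_jar [(0.59, array([0.348, 0.177]))]
side spice_jar [(0.85, array([ 0.689, -0.231]))]
side cup [(0.68, array([ 0.689, -0.381]))]
side low_jar [(0.8, array([ 0.332, -0.162]))]
side card_terminal [(0.78, array([0.51 , 0.339]))]
```

The plate sits at (0.585,-0.006), which is where it belongs at angle 0, and the bystanders haven't moved. Handing in.

```bash
python3 -c "
from workcell import bot
print(bot.job_done())"
```

```text
the job is handed in; nothing more can be done
None
```

The lime box is closed and handed in at about 33 s: the cover lies flat under the lip, the latch is turned back to its stop over it, and the jars, cup and card terminal stand where they were. `job_done()` returned no verdict.

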